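# Clear the microscope bench: clean optics, live cultures, discard

### The arm

A 6-joint arm with a two-finger parallel gripper is mounted at the origin on the work surface. World frame = base frame: x ahead of the robot, y to its left, z up, the work surface at z = 0. Lengths are in m, angles in rad, forces in N, time in s.
With the tool pointing down it reaches from about 0.35 to 0.775 m from the base axis. Payload 5.5 kg.
Tool frame: the origin (TCP) lies between the finger pads; the fingertips stand 19 mm ahead of it and the grasp point (between the pads) is the TCP; z points along the fingers, y is the line along which they close (so a half turn about z gives the same grasp; the last joint's range is limited). The gripper opens to 85 mm and grips with 20 to 120 N. Pads are 22 mm wide; open, the fingers measure 114 mm over their backs; the gripper's body (76 mm by 85 mm) begins 54 mm behind the grasp point. The pads swing forward as they close: fully open they stand 13 mm farther back than shut.
Start: joints at [1.054, 0.313, 0.046, 1.304, 0, 1.431], TCP at [0.212, 0.535, 0.25] pointing down, gripper open.
Joint ranges: [-2.76, 2.76], [-0.86, 1.69], [-1.03, 1.26], [-2.2, 2.34], [-1.47, 1.5], [-3.14, 3.14]. Speed limits (rad/s): [2.57, 2.57, 3.14, 3.14, 3.14, 3.14].

### API

Orientations are given as [roll, pitch, yaw] about the fixed x, y, z axes, in that order (R = Rz(yaw) Ry(pitch) Rx(roll)).
In Python, from plant import arm gives the robot as it stands.
- The arm moves only by the tool jog_arm, never from a script. Its argument "deltas" is one flat list of numbers, 4 for each row, row after row: the shift along the tool's x, y, z in m, then the turn about the tool's z in rad. In form: [dx, dy, dz, turn, dx, dy, dz, turn, ...]. A call has 1 to 8 rows; each row is the pose to reach, as a shift and turn from the pose commanded when the call began, along the tool's axes at that moment; what a row does not reach only later rows make up. A row lasts 1/8 s, in which the tool goes at most 62.5 mm and 10.7 degrees, less where a joint would pass 70% of its speed; a pose out of reach is approached as far as the arm can. A call with a gripper value outside its range is refused whole. "gripper" is the opening, from 0 (shut) to 1 (fully open), set as the call begins (left out, the last holds). The fingers move at their own pace and stop on an object; "force" is the grip in N (left out, the last holds). Time passes only in rows, so rows that repeat a pose let the fingers close. It gives the time, the measured TCP pose, the force, the opening and the grip force at its end, in the units of the state.
- arm.get_state(): the state, without advancing time (a new reading comes with each control period).
- arm.read_camera(name): name is "scene" or "top" or "wrist"; returns the picture (420x560x3 uint8, blue, green, red); there is no depth.
- arm.calibration(name): a dict with "fx", "fy", "cx", "cy" (pixels), "T" (4x4, takes a point from camera to world coordinates); the wrist camera has in their place "T_tool_cam" (4x4, takes a point from camera to tool coordinates, whose origin is the TCP and whose axes are the flange's). Camera axes: x right, y up, looking along -z (the intrinsics and any distortion apply to the point x, -y, -z); pixel columns grow to the right and rows downward; lengths in m; the calibration is good to about 2 mm. A picture is of the moment at which its call begins: read the wrist's pose just before it. calibration takes no time and is no camera call.
- arm.finish_job(): hands the job in; it is judged then, once.
The state is a dict: "time_s": time; "joint_positions": joint angles; "joint_vel": joint speeds; "effort": joint torques, N m; "position": TCP position; "tcp_rot": TCP orientation; "force": force on the tool from outside, world axes, zero at the start; "moment": the same for the moment, N m; "finger_gap": finger opening in m; "grasp_force": force on a finger pad.
Only numpy, scipy, OpenCV 4.12 (cv2) and the standard library are available. Lean on these libraries where they do the work, as an engineer would, in place of code of your own. Each camera call takes 0.05 s, during which the arm holds its last target. There are 200 camera calls.

### The job

Clear up after the microscope session, cleanest things first. First stand both objective lenses upright in the storage cups of their own band colour; then put the two blue-capped cultures in the steel carrier tray, the flask lying flat and the vial standing upright; and only after that stand the contaminated red-capped vial upright in the red discard tub.

Things in the scene. Friction and masses are not known exactly. Their poses are not given: they have to be found in the camera images.
- lens_yellow: microscope objective lens: an upright metal barrel 30 mm in diameter, 70 mm tall, with a yellow band round its upper end from 50 to 61 mm height, a yellow shoulder up to 64 mm and a dark nose 12 mm in diameter on top of that; about 120 g, standing on the bench; origin at the centre of its underside, z up its axis. Grip it on the straight barrel or band (below 60 mm)
- lens_green: microscope objective lens: an upright metal barrel 30 mm in diameter, 70 mm tall, with a green band round its upper end from 50 to 61 mm height, a green shoulder up to 64 mm and a dark nose 12 mm in diameter on top of that; about 120 g, standing on the bench; origin at the centre of its underside, z up its axis. Grip it on the straight barrel or band (below 60 mm)
- vial_blue: glass sample vial with a blue screw cap, an upright cylinder 30 mm in diameter (glass and cap alike) and 70 mm tall, the top 18 mm being the blue cap, about 50 g, standing on the bench; origin at the centre of its underside, z up its axis
- vial_red: glass sample vial with a red screw cap, an upright cylinder 30 mm in diameter (glass and cap alike) and 70 mm tall, the top 18 mm being the red cap, about 50 g, standing on the bench; origin at the centre of its underside, z up its axis
- flask: small flat clear culture flask lying on its broad side: body 60 mm long (x) by 46 mm wide (y) by 26 mm high, with a neck and a blue cap (25 mm in diameter) reaching to 60 mm from the origin along +x, so it spans x -30 to +60 mm; about 50 g; a white label on top; origin at the centre of the underside of the body, z up. Grip it across its 46 mm width
- cup_yellow: storage cup for the yellow-banded objective: a fixed low round yellow cup with a black pad inside, 62 mm outside and 54 mm inside diameter, rim 14 mm above the bench, inner floor 4 mm above the bench; origin at the centre of its underside, on the bench, z up
- cup_green: storage cup for the green-banded objective: a fixed low round green cup with a black pad inside, 62 mm outside and 54 mm inside diameter, rim 14 mm above the bench, inner floor 4 mm above the bench; origin at the centre of its underside, on the bench, z up
- carrier: steel carrier tray, fixed to the bench, open on top: 200 mm (x) by 130 mm (y) outside, walls 3 mm thick and 15 mm high, inner floor 3 mm above the bench (194 by 124 mm); origin at the centre of its underside, on the bench, z up. It has room for the flask laid across one half with its length along the tray's y, and the vial standing in the other half
- tub: red discard tub, fixed to the bench, open on top: 115 by 115 mm outside, walls 4 mm thick and 30 mm high, inner floor 4 mm above the bench; origin at the centre of its underside, on the bench, z up

How it is judged:
On the way, in this order (a step that is already met when the one before it is completed fails the run):
1. both objectives stand in the cups of their own colour (horizontal distance between lens_yellow and cup_yellow below 0.014 m and z of lens_yellow in the frame of cup_yellow between 0 and 0.009 m and angle between each of lens_yellow, lens_green's own z axis and vertical below 0.12 rad and horizontal distance between lens_green and cup_green below 0.014 m and z of lens_green in the frame of cup_green between 0 and 0.009 m), for 0.2 s.
2. the flask and the blue-capped vial are in the carrier tray (x of vial_blue in the frame of carrier between -0.085 and 0.085 m and y of vial_blue in the frame of carrier between -0.05 and 0.05 m and z of vial_blue in the frame of carrier between -0.001 and 0.008 m and angle between each of vial_blue, flask's own z axis and vertical below 0.12 rad and x of flask in the frame of carrier between -0.08 and 0.08 m and y of flask in the frame of carrier between -0.045 and 0.045 m and z of flask in the frame of carrier between -0.001 and 0.008 m), for 0.2 s.
3. the red-capped vial stands in the discard tub (x of vial_red in the frame of tub between -0.04 and 0.04 m and y of vial_red in the frame of tub between -0.04 and 0.04 m and z of vial_red in the frame of tub between 0 and 0.009 m and angle between vial_red's own z axis and vertical below 0.12 rad), for 0.2 s.
At the end, for the whole second after the job is handed in: Each objective stands upright (0.12 rad) on the floor of its own colour's cup, within 14 mm of centre; flask flat and blue-capped vial upright on the carrier floor; red-capped vial upright on the tub floor, within 40 mm of centre in x and y; all at rest (all of step 1 and all of step 2 and all of step 3 and linear speed of each of lens_yellow, lens_green, vial_blue, flask, vial_red below 0.02 m/s and angular speed of each of lens_yellow, lens_green, vial_blue, flask, vial_red below 0.3 rad/s); the robot touches nothing.
It fails at once if the flask is carried off (more than 60 mm) before both objectives are in their cups (distance of flask from where it was at the start of the episode above 0.06 m and not (horizontal distance between lens_yellow and cup_yellow below 0.03 m and horizontal distance between lens_green and cup_green below 0.03 m and z of lens_yellow in the frame of cup_yellow below 0.02 m and z of lens_green in the frame of cup_green below 0.02 m)).
It fails at once if the blue-capped vial is carried off (more than 60 mm) before both objectives are in their cups (distance of vial_blue from where it was at the start of the episode above 0.06 m and not (horizontal distance between lens_yellow and cup_yellow below 0.03 m and horizontal distance between lens_green and cup_green below 0.03 m and z of lens_yellow in the frame of cup_yellow below 0.02 m and z of lens_green in the frame of cup_green below 0.02 m)).
It fails at once if the red-capped vial is carried off (more than 60 mm) before both objectives are in their cups (distance of vial_red from where it was at the start of the episode above 0.06 m and not (horizontal distance between lens_yellow and cup_yellow below 0.03 m and horizontal distance between lens_green and cup_green below 0.03 m and z of lens_yellow in the frame of cup_yellow below 0.02 m and z of lens_green in the frame of cup_green below 0.02 m)).
It fails at once if the red-capped vial is carried off (more than 60 mm) before the flask and the blue-capped vial are in the carrier (distance of vial_red from where it was at the start of the episode above 0.06 m and not (x of vial_blue in the frame of carrier between -0.1 and 0.1 m and y of vial_blue in the frame of carrier between -0.07 and 0.07 m and z of each of vial_blue, flask in the frame of carrier below 0.02 m and x of flask in the frame of carrier between -0.1 and 0.1 m and y of flask in the frame of carrier between -0.07 and 0.07 m)).
It also fails if it takes over 131 s, if anything falls off the work surface, if the arm or the gripper's body presses on something with over 40 N, if the wrist force passes 120 N, or if a joint passes its speed limit or range.

## Working session

There is one attempt and no reset: what is moved stays moved. The work goes in short steps, Python scripts to look and compute and a tool call to move; the robot and the scene stay as the last step left them, time stands still between calls to the robot, and variables do not carry over. Pictures are saved under pics/ and viewed, at most 14 in all, crops included, and the job is handed in when it is done.

Besides the shell and the picture viewer there is one more tool, called after ">>>" as name(argument=value, ...), one argument or row to a line, values as JSON. jog_arm: Moves the arm, as the interface text tells. Its arguments: {"type":"object","properties":{"deltas":{"type":"array","items":{"type":"number"}},"gripper":{"type":"number"},"force":{"type":"number"}},"required":["deltas"]}

```bash
mkdir -p pics; ls; python3 - <<'E'
from plant import arm
import cv2
s=arm.get_state();print(s)
for n in("top","scene"):
    cv2.imwrite(f"pics/{n}0.png",arm.read_camera(n)); print(n,arm.calibration(n))
print(arm.calibration("wrist"))
E
```

```text
pics
{'time_s': 0.0, 'joint_positions': array([ 1.05440361e+00,  3.14010304e-01,  4.50017329e-02,  1.30357635e+00,
       -1.05499547e-05,  1.43117999e+00]), 'joint_vel': array([-6.68102106e-05, -2.77191968e-04, -1.95628727e-04, -1.48395717e-03,
       -2.38751876e-05, -1.20400061e-03]), 'effort': array([ 3.51908666e-04, -4.80624175e+01,  2.98533511e+01,  1.93372200e-02,
        7.86685609e-05, -2.10818030e-08]), 'position': array([0.21134976, 0.5342581 , 0.24941249]), 'tcp_rot': array([-3.13982000e+00, -2.38459065e-04,  2.76481607e+00]), 'force': array([-0.40216486, -0.8115215 , -0.1558944 ]), 'moment': array([ 0.01479847, -0.03508583,  0.00654409]), 'grasp_force': 0.0, 'finger_gap': 0.08528298342804011}
top {'fx': 454.41505631199857, 'fy': 454.41505631199857, 'cx': 282.01139932173936, 'cy': 210.1751274304701, 'T': array([[-0.01628109,  0.99601028, -0.08774085,  0.46057516],
       [-0.99966798, -0.01796782, -0.01846862, -0.00625986],
       [-0.01997145,  0.08741102,  0.99597212,  1.10660765],
       [ 0.        ,  0.        ,  0.        ,  1.        ]])}
scene {'fx': 470.777187062
[... 186 characters left out ...]
6555e-01, -3.54556529e-01,  2.38838307e-01,
         2.43472897e-01],
       [ 7.45687167e-04,  5.59996412e-01,  8.28494697e-01,
         9.02871074e-01],
       [ 0.00000000e+00,  0.00000000e+00,  0.00000000e+00,
         1.00000000e+00]])}
{'fx': 302.2522938065224, 'fy': 302.2522938065224, 'cx': 279.13038215211947, 'cy': 213.70372925443317, 'T_tool_cam': array([[ 4.80943136e-04,  9.44703120e-01,  3.27926490e-01,
         8.38513148e-02],
       [ 9.99999868e-01, -5.13666935e-04,  1.31727199e-05,
         4.64520785e-04],
       [ 1.80889305e-04,  3.27926441e-01, -9.44703243e-01,
        -1.24417034e-01],
       [ 0.00000000e+00,  0.00000000e+00,  0.00000000e+00,
         1.00000000e+00]])}
```

View pics/top0.png

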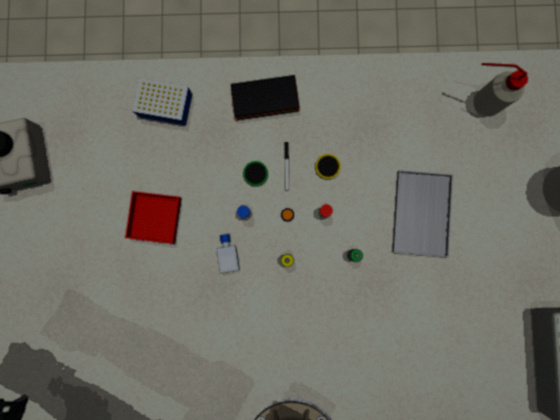

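View pics/scene0.png

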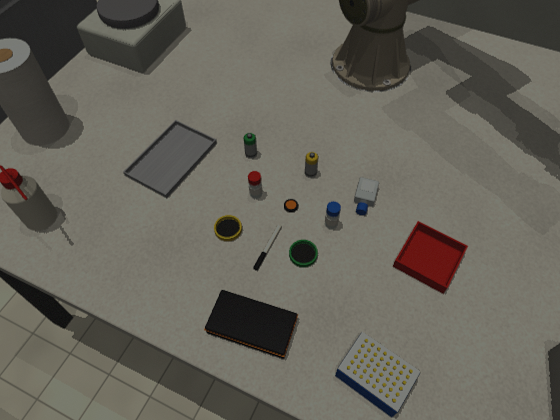

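The top view shows these positions:

| Item | Pixel (col, row) |
|---|---|
| Lens, yellow | (287,260) |
| Lens, green | (356,255) |
| Red vial | (326,211) |
| Blue vial | (244,212) |
| Flask | (228,258), cap at (225,239) |
| Cup, yellow | (328,167) |
| Cup, green | (255,173) |
| Tub | (154,217) |
| Carrier | (423,214) |

An orange thing sits at (288,215) and a knife at (287,165).

```bash
cat > h.py <<'E'
import numpy as np, cv2
from plant import arm
from scipy.spatial.transform import Rotation as R
def proj_ray(n,uv,z,T=None):
    c=arm.calibration(n)
    T=c["T"] if T is None else T
    u,v=uv; d=T[:3,:3]@np.array([(u-c["cx"])/c["fx"],-(v-c["cy"])/c["fy"],-1]); o=T[:3,3]
    return o+d*(z-o[2])/d[2]
def wristT():
    s=arm.get_state(); T=np.eye(4); T[:3,:3]=R.from_euler('xyz',s["tcp_rot"]).as_matrix(); T[:3,3]=s["position"]
    return T@arm.calibration("wrist")["T_tool_cam"]
RNG={"yellow":(22,35),"green":(50,85),"blue":(105,125),"red":(170,185),"orange":(5,18)}
def blobs(im,col,smin=120,vmin=50,amin=15):
    h=cv2.cvtColor(im,cv2.COLOR_BGR2HSV).astype(int); lo,hi=RNG[col]; H=h[...,0]
    H=np.where(H<lo-90,H+180,H) if hi>180 else H
    m=((H>=lo)&(H<=hi)&(h[...,1]>smin)&(h[...,2]>vmin)).astype(np.uint8)
    n,l,st,ce=cv2.connectedComponentsWithStats(m)
    return [(np.round(ce[i],1),st[i].tolist()) for i in range(1,n) if st[i][4]>amin],l
def step(target,yaw=None):
    """tool-frame shift to world target, turn to yaw"""
    s=arm.get_state(); M=R.from_euler('xyz',s["tcp_rot"]).as_matrix()
    return np.round(M.T@(np.array(target)-s["position"]),4)
E
python3 - <<'E'
from h import *
for n in("top","scene"):
    im=cv2.imread(f"pics/{n}0.png")
    for c in RNG:
        for ce,st in blobs(im,c)[0]:
            print(n,c,ce,st,[np.round(proj_ray(n,ce,z)[:2],3).tolist() for z in(0.,0.014,0.06,0.07)])
im=cv2.imread("pics/top0.png")
for q,z in [(((397,171),(452,174),(446,258),(392,254)),.015),(((217,246),(236,245),(239,271),(219,273)),.026)]:
    print([np.round(proj_ray("top",p,z)[:2],3).tolist() for p in q])
E
```

```text
top yellow [327.  166.5] [315, 154, 26, 25, 177] [[0.664, -0.098], [0.661, -0.097], [0.653, -0.093], [0.651, -0.092]]
top yellow [286.8 259.9] [281, 254, 13, 13, 115] [[0.437, 0.005], [0.437, 0.004], [0.438, 0.004], [0.438, 0.004]]
top green [255.5 174.9] [243, 161, 25, 25, 90] [[0.647, 0.078], [0.644, 0.077], [0.636, 0.074], [0.635, 0.073]]
top green [355.8 255.1] [351, 250, 11, 11, 86] [[0.446, -0.162], [0.446, -0.16], [0.447, -0.154], [0.447, -0.152]]
top blue [243.  211.4] [237, 206, 13, 12, 126] [[0.557, 0.11], [0.556, 0.108], [0.552, 0.104], [0.551, 0.102]]
top blue [224.6 238. ] [220, 234, 10, 9, 71] [[0.492, 0.155], [0.492, 0.153], [0.491, 0.147], [0.49, 0.145]]
top red [514.2  74.7] [482, 63, 46, 25, 335] [[0.886, -0.568], [0.88, -0.561], [0.862, -0.538], [0.859, -0.533]]
top red [153.  217.2] [125, 191, 55, 53, 2218] [[0.546, 0.331], [0.545, 0.327], [0.542, 0.313], [0.541, 0.31]]
top red [325.7 210.3] [320, 204, 13, 13, 132] [[0.556, -0.092], [0.555, -0.091], [0.551, -0.088], [0.55, -0.087]]
top orange [287.1 214.2] [282, 209, 11, 11, 99] [[0.548, 0.002], [0.547, 0.002], [0
[... 1068 characters left out ...]
e red [253.9 176.1] [248, 171, 13, 11, 114] [[0.507, -0.116], [0.516, -0.11], [0.547, -0.092], [0.553, -0.088]]
scene red [430.7 255.9] [395, 221, 73, 68, 2408] [[0.536, 0.328], [0.545, 0.326], [0.574, 0.322], [0.58, 0.321]]
scene orange [ 4.7 54.1] [0, 49, 12, 13, 118] [[0.419, -0.988], [0.43, -0.969], [0.465, -0.906], [0.472, -0.892]]
scene orange [290.6 204.2] [285, 200, 12, 9, 80] [[0.544, -0.002], [0.552, 0.002], [0.581, 0.015], [0.587, 0.017]]
scene orange [264.9 349.9] [243, 342, 42, 15, 65] [[0.87, 0.095], [0.874, 0.097], [0.886, 0.105], [0.888, 0.107]]
[[0.647, -0.266], [0.637, -0.397], [0.436, -0.373], [0.447, -0.246]]
[[0.473, 0.17], [0.475, 0.124], [0.413, 0.118], [0.409, 0.165]]
```

>>> jog_arm(
  deltas=[-0.05,-0.05,0,-0.15,-0.1,-0.1,0.01,-0.3,-0.15,-0.15,0.02,-0.377,-0.19,-0.19,0.03,-0.377,-0.23,-0.23,0.04,-0.377,-0.27,-0.27,0.05,-0.377,-0.31,-0.31,0.05,-0.377,-0.35,-0.35,0.05,-0.377],
  gripper=1,
  force=40,
)

```text
time_s: 1.1
position: [0.4083, 0.0785, 0.2]
tcp_rot: [3.141, -0.0, -3.141]
force: [1.9, 1.0, 1.0]
finger_gap: 0.0853
grasp_force: 0.0
```

>>> jog_arm(
  deltas=[-0.02,-0.05,0,0,-0.03,-0.075,0,0,-0.03,-0.075,0,0,-0.03,-0.075,0,0],
)

```text
time_s: 1.6
position: [0.4376, 0.006, 0.2]
tcp_rot: [3.141, -0.001, -3.141]
force: [0.4, -0.7, -0.9]
finger_gap: 0.0856
grasp_force: 0.0
```

```bash
python3 - <<'E'
from h import *
T=wristT(); im=arm.read_camera("wrist"); cv2.imwrite("pics/w1.png",im); print(arm.get_state()["position"])
for c in RNG:
    for ce,st in blobs(im,c)[0]: print(c,ce,st,[np.round(proj_ray("wrist",ce,z,T)[:2],3).tolist() for z in(0.,0.014,0.06,0.07)])
E
```

```text
[0.43759096 0.00630756 0.20003449]
yellow [274.9 207.6] [260, 192, 31, 34, 692] [[0.459, 0.001], [0.454, 0.002], [0.439, 0.002], [0.436, 0.002]]
yellow [202.5 355.9] [176, 337, 47, 44, 780] [[0.67, -0.098], [0.657, -0.093], [0.612, -0.078], [0.602, -0.075]]
green [104.5 218.5] [89, 205, 30, 29, 487] [[0.472, -0.193], [0.467, -0.185], [0.45, -0.156], [0.447, -0.15]]
green [333.6 351.1] [311, 335, 46, 38, 374] [[0.662, 0.08], [0.649, 0.077], [0.605, 0.066], [0.596, 0.064]]
blue [409.  245.2] [398, 233, 23, 22, 383] [[0.505, 0.159], [0.499, 0.153], [0.477, 0.131], [0.473, 0.126]]
blue [363.2 316.6] [356, 299, 18, 32, 259] [[0.606, 0.115], [0.595, 0.11], [0.56, 0.094], [0.552, 0.091]]
blue [452.  418.1] [444, 416, 21, 4, 51] [[0.787, 0.263], [0.768, 0.252], [0.707, 0.215], [0.693, 0.207]]
red [526.4 285.1] [480, 230, 80, 105, 6443] [[0.559, 0.312], [0.551, 0.299], [0.521, 0.256], [0.515, 0.246]]
red [194.5 316.7] [186, 299, 17, 32, 223] [[0.606, -0.103], [0.596, -0.098], [0.56, -0.083], [0.552, -0.079]]
orange [274.1 282.9] [264, 274, 21, 19, 319] [[0.556, 0.0], [0.548, 0.0], [0.519, 0.001], [0.513, 0.001]]
```

View pics/w1.png

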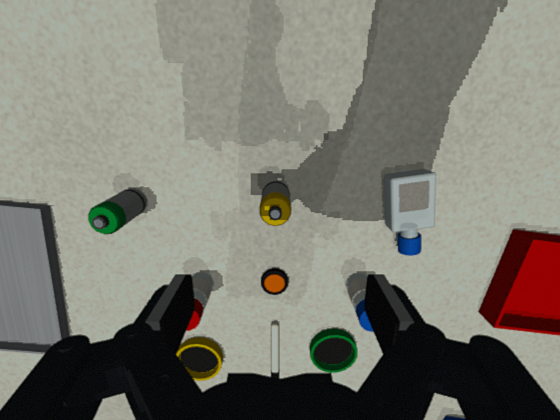

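The wrist view shows the yellow lens at (275,208), almost straight below the TCP, and the green lens at (104,218).

>>> jog_arm(
  deltas=[-0.002,-0.003,0.04,0,-0.002,-0.003,0.08,0,-0.002,-0.003,0.12,0,-0.002,-0.003,0.15,0,-0.002,-0.003,0.16,0,-0.002,-0.003,0.16,0],
)

```text
time_s: 2.4
position: [0.4399, 0.0032, 0.0403]
tcp_rot: [3.141, -0.001, -3.14]
force: [-0.4, 0.1, -0.1]
finger_gap: 0.0855
grasp_force: 0.0
```

>>> jog_arm(
  deltas=[0,0,0,0,0,0,0,0,0,0,0,0,0,0,0,0,0,0,0,0,0,0,0,0,0,0,0,0,0,0,0,0],
  gripper=0,
  force=40,
)

```text
time_s: 3.4
position: [0.4409, 0.0023, 0.041]
tcp_rot: [-3.141, 0.001, -3.142]
force: [-0.8, -0.1, 6.2]
finger_gap: 0.0295
grasp_force: 39.1
```

>>> jog_arm(
  deltas=[0,0,-0.04,0,0,0,-0.08,0,0,0,-0.12,0,-0.05,-0.02,-0.12,0,-0.1,-0.045,-0.12,0,-0.15,-0.07,-0.12,0,-0.19,-0.085,-0.12,0,-0.22,-0.1,-0.12,0],
)

```text
time_s: 4.4
position: [0.6615, -0.0983, 0.1593]
tcp_rot: [3.141, -0.001, 3.141]
force: [-0.0, 1.1, -1.3]
finger_gap: 0.0291
grasp_force: 40.0
```

>>> jog_arm(
  deltas=[0,0,0,0,0,0,0,0],
)

```text
time_s: 4.65
position: [0.6593, -0.0972, 0.1594]
tcp_rot: [3.141, -0.002, -3.141]
force: [-0.2, 0.2, -1.9]
finger_gap: 0.0289
grasp_force: 40.0
```

```bash
python3 - <<'E'
from h import *
T=wristT(); im=arm.read_camera("wrist"); cv2.imwrite("pics/w2.png",im); print(arm.get_state()["position"])
for c in ("yellow","green"):
    for ce,st in blobs(im,c)[0]: print(c,ce,st,[np.round(proj_ray("wrist",ce,z,T)[:2],3).tolist() for z in(0.,0.014,0.178)])
E
```

```text
[ 0.65914779 -0.09697425  0.1598206 ]
yellow [275.1 207.8] [243, 178, 65, 62, 1112] [[0.667, -0.101], [0.663, -0.101], [0.61, -0.099]]
yellow [279.1 311.6] [244, 279, 71, 75, 3356] [[0.789, -0.097], [0.779, -0.097], [0.656, -0.097]]
green [470.4 196.7] [432, 164, 68, 65, 1273] [[0.656, 0.09], [0.652, 0.08], [0.606, -0.027]]
```

View pics/w2.png

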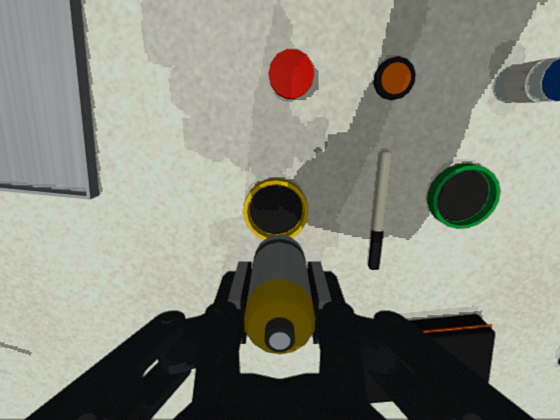

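The held lens is vertical. The yellow cup is at (275,209), the green cup at (466,196).

>>> jog_arm(
  deltas=[-0.005,-0.0025,0.03,0,-0.005,-0.0025,0.06,0,-0.005,-0.0025,0.085,0,-0.005,-0.0025,0.1,0,-0.005,-0.0025,0.108,0,-0.005,-0.0025,0.112,0,-0.005,-0.0025,0.112,0],
)

```text
time_s: 5.58
position: [0.6656, -0.1, 0.0489]
tcp_rot: [-3.141, 0.001, -3.141]
force: [-0.1, 0.7, -1.2]
finger_gap: 0.029
grasp_force: 40.0
```

>>> jog_arm(
  deltas=[0.001,0,0.002,0,0.001,0,0.003,0,0.001,0,0.003,0],
)

```text
time_s: 5.95
position: [0.6643, -0.1, 0.0454]
tcp_rot: [3.142, 0.0, -3.141]
force: [0.1, -0.3, -1.0]
finger_gap: 0.0294
grasp_force: 40.0
```

>>> jog_arm(
  deltas=[0,0,0,0,0,0,0,0,0,0,0,0,0,0,0,0,0,0,0,0,0,0,0,0],
  gripper=1,
)

```text
time_s: 6.7
position: [0.6643, -0.1, 0.0453]
tcp_rot: [3.141, 0.0, -3.141]
force: [-0.2, -0.0, 0.9]
finger_gap: 0.0852
grasp_force: 0.0
```

>>> jog_arm(
  deltas=[0,0,-0.03,0,0,0,-0.07,0,0,0,-0.11,0,0.04,0,-0.15,0,0.08,-0.015,-0.15,0,0.13,-0.03,-0.15,0,0.18,-0.045,-0.15,0,0.217,-0.055,-0.15,0],
)

```text
time_s: 7.7
position: [0.4453, -0.1552, 0.1954]
tcp_rot: [-3.141, 0.0, 3.141]
force: [0.2, 0.1, -0.1]
finger_gap: 0.0855
grasp_force: 0.0
```

>>> jog_arm(
  deltas=[0,0,0,0,0,0,0,0],
)

```text
time_s: 7.95
position: [0.4481, -0.1553, 0.1958]
tcp_rot: [-3.141, 0.002, 3.141]
force: [-0.3, -0.4, -0.9]
finger_gap: 0.0854
grasp_force: 0.0
```

```bash
python3 - <<'E'
from h import *
T=wristT(); im=arm.read_camera("wrist"); print(arm.get_state()["position"])
for c in ("green",):
    for ce,st in blobs(im,c)[0]: print(c,ce,st,[np.round(proj_ray("wrist",ce,z,T)[:2],3).tolist() for z in(0.014,0.058)])
im=arm.read_camera("top"); cv2.imwrite("pics/t1.png",cv2.resize(im[130:290,180:480],None,fx=2.5,fy=2.5))
for ce,st in blobs(im,"yellow")[0]: print(ce,st,[np.round(proj_ray("top",ce,z)[:2],3).tolist() for z in(0.014,0.062)])
E
```

```text
[ 0.44840085 -0.15520121  0.19559707]
green [278.3 209.7] [263, 197, 31, 28, 476] [[0.466, -0.156], [0.452, -0.156]]
green [462.3 332.8] [446, 330, 35, 9, 118] [[0.628, 0.072], [0.59, 0.04]]
[327.9 164.9] [315, 154, 26, 25, 311] [[0.665, -0.099], [0.656, -0.095]]
```

View pics/t1.png

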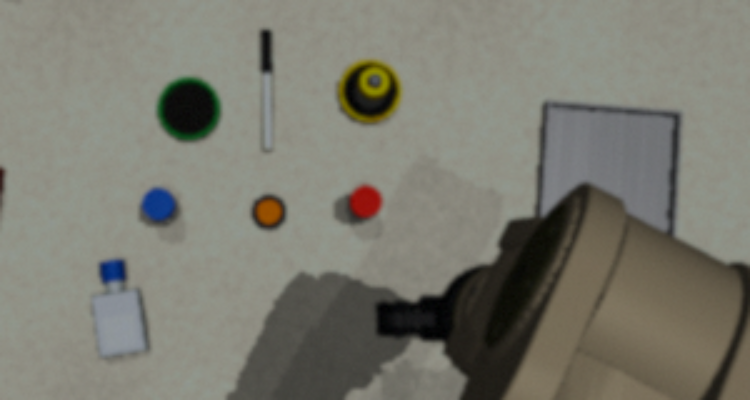

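The yellow lens stands upright inside its cup (nose at crop (375,81), cup centre about (370,91)). Next is the green lens.

>>> jog_arm(
  deltas=[-0.002,-0.001,0.04,0,-0.002,-0.001,0.08,0,-0.002,-0.001,0.12,0,-0.002,-0.001,0.145,0,-0.002,-0.001,0.155,0,-0.002,-0.001,0.155,0],
)

```text
time_s: 8.8
position: [0.4497, -0.1558, 0.0399]
tcp_rot: [3.141, -0.001, -3.141]
force: [-0.9, -0.4, 0.1]
finger_gap: 0.0852
grasp_force: 0.0
```

>>> jog_arm(
  deltas=[0,0,0,0,0,0,0,0,0,0,0,0,0,0,0,0,0,0,0,0,0,0,0,0,0,0,0,0,0,0,0,0],
  gripper=0,
)

```text
time_s: 9.8
position: [0.4498, -0.1563, 0.0411]
tcp_rot: [-3.141, 0.001, -3.141]
force: [-1.6, 0.9, 6.4]
finger_gap: 0.0293
grasp_force: 39.3
```

>>> jog_arm(
  deltas=[0,0,-0.04,0,0,0,-0.08,0,0,0,-0.12,0,-0.02,0.05,-0.13,0,-0.06,0.09,-0.13,0,-0.1,0.13,-0.13,0,-0.13,0.17,-0.13,0,-0.16,0.2,-0.13,0],
)

```text
time_s: 10.8
position: [0.6098, 0.0458, 0.1699]
tcp_rot: [3.141, -0.001, -3.14]
force: [1.1, -0.3, -0.7]
finger_gap: 0.0293
grasp_force: 39.9
```

>>> jog_arm(
  deltas=[-0.03,0.03,0,0,-0.041,0.033,0,0,-0.041,0.033,0,0,-0.041,0.033,0,0],
)

```text
time_s: 11.3
position: [0.6493, 0.0761, 0.1701]
tcp_rot: [-3.141, -0.001, 3.141]
force: [-1.8, 0.2, -1.4]
finger_gap: 0.0294
grasp_force: 40.0
```

```bash
python3 - <<'E'
from h import *
T=wristT(); im=arm.read_camera("wrist"); print(arm.get_state()["position"])
for c in ("green","yellow"):
    for ce,st in blobs(im,c)[0]: print(c,ce,st,[np.round(proj_ray("wrist",p,z,T)[:2],3).tolist() for z in(0.014,0.178) for p in (ce,(st[0]+st[2]/2,st[1]+st[3]/2))])
E
```

```text
[0.6493635  0.07597094 0.17029112]
green [280.1 203.1] [249, 173, 62, 61, 847] [[0.652, 0.077], [0.652, 0.077], [0.601, 0.077], [0.602, 0.077]]
green [279.1 313.5] [245, 279, 69, 75, 2792] [[0.78, 0.076], [0.784, 0.077], [0.655, 0.076], [0.656, 0.076]]
yellow [ 91.5 221.7] [47, 186, 90, 68, 2209] [[0.671, -0.11], [0.669, -0.109], [0.609, -0.001], [0.609, -0.001]]
yellow [467.4 352. ] [464, 349, 8, 7, 35] [[0.833, 0.296], [0.834, 0.297], [0.677, 0.167], [0.677, 0.168]]
yellow [479.8 354.1] [476, 351, 8, 7, 37] [[0.837, 0.311], [0.837, 0.311], [0.678, 0.174], [0.678, 0.174]]
yellow [492.1 356.1] [489, 353, 8, 7, 37] [[0.839, 0.326], [0.84, 0.327], [0.679, 0.18], [0.68, 0.18]]
yellow [504.3 358.4] [501, 355, 8, 7, 37] [[0.843, 0.341], [0.843, 0.342], [0.681, 0.186], [0.681, 0.187]]
yellow [516.5 360.3] [513, 357, 8, 7, 38] [[0.846, 0.356], [0.846, 0.357], [0.682, 0.193], [0.682, 0.193]]
yellow [463.  361.4] [460, 359, 7, 6, 28] [[0.847, 0.293], [0.848, 0.294], [0.683, 0.166], [0.683, 0.167]]
yellow [528.4 362.2] [525, 359, 8, 7, 38] [[0.849, 0.371], [0.849, 0.372], [0.683, 0.199], [0.68
[... 1753 characters left out ...]
0.891, 0.363], [0.891, 0.363], [0.701, 0.195], [0.701, 0.196]]
yellow [524.2 391. ] [521, 388, 7, 7, 33] [[0.894, 0.378], [0.895, 0.378], [0.702, 0.202], [0.702, 0.202]]
yellow [535.7 392.8] [532, 390, 8, 7, 33] [[0.897, 0.393], [0.898, 0.394], [0.703, 0.208], [0.704, 0.208]]
yellow [508.2 397.1] [505, 394, 7, 7, 22] [[0.904, 0.361], [0.905, 0.361], [0.706, 0.194], [0.706, 0.195]]
yellow [519.  399.2] [516, 396, 7, 7, 33] [[0.907, 0.375], [0.908, 0.376], [0.708, 0.2], [0.708, 0.201]]
yellow [530.3 401. ] [527, 398, 8, 7, 34] [[0.91, 0.39], [0.911, 0.391], [0.709, 0.207], [0.709, 0.207]]
yellow [524.9 409.2] [521, 406, 8, 8, 34] [[0.924, 0.387], [0.926, 0.387], [0.715, 0.205], [0.715, 0.206]]
```

>>> jog_arm(
  deltas=[-0.001,0.001,0.03,0,-0.001,0.001,0.065,0,-0.001,0.001,0.095,0,-0.001,0.001,0.112,0,-0.001,0.001,0.12,0,-0.001,0.001,0.124,0,-0.001,0.001,0.125,0,-0.001,0.001,0.125,0],
)

```text
time_s: 12.35
position: [0.6518, 0.0781, 0.0461]
tcp_rot: [3.142, 0.001, -3.141]
force: [-0.2, 0.2, -0.4]
finger_gap: 0.0292
grasp_force: 40.0
```

>>> jog_arm(
  deltas=[0,0,0,0,0,0,0,0,0,0,0,0,0,0,0,0,0,0,0,0,0,0,0,0],
  gripper=1,
)

```text
time_s: 13.1
position: [0.6513, 0.078, 0.0453]
tcp_rot: [3.141, 0.0, -3.141]
force: [0.8, 0.7, -0.1]
finger_gap: 0.0855
grasp_force: 0.0
```

>>> jog_arm(
  deltas=[0,0,-0.03,0,0,0,-0.07,0,0,0,-0.11,0,0.04,0.01,-0.155,0,0.08,0.025,-0.155,0,0.12,0.04,-0.155,0,0.165,0.055,-0.155,0,0.208,0.066,-0.155,0],
)

```text
time_s: 14.1
position: [0.4417, 0.1444, 0.2004]
tcp_rot: [3.141, 0.0, -3.141]
force: [0.4, 0.6, 0.6]
finger_gap: 0.0852
grasp_force: 0.0
```

>>> jog_arm(
  deltas=[0,0,0,0,0,0,0,0],
)

```text
time_s: 14.35
position: [0.444, 0.1441, 0.2008]
tcp_rot: [3.141, 0.002, -3.141]
force: [0.0, 0.8, 0.2]
finger_gap: 0.0855
grasp_force: 0.0
```

```bash
python3 - <<'E'
from h import *
T=wristT(); im=arm.read_camera("wrist"); cv2.imwrite("pics/w3.png",im);print(arm.get_state()["position"])
for c in ("blue",):
    for ce,st in blobs(im,c)[0]: print(c,ce,st,[np.round(proj_ray("wrist",ce,z,T)[:2],3).tolist() for z in(0.013,0.06)])
im=arm.read_camera("top"); cv2.imwrite("pics/t2.png",cv2.resize(im[120:290,200:480],None,fx=2.5,fy=2.5))
E
```

```text
[0.44443497 0.14389879 0.20068183]
blue [286.2 238.8] [275, 226, 22, 23, 355] [[0.499, 0.152], [0.478, 0.151]]
blue [237.5 308.3] [223, 292, 29, 33, 756] [[0.592, 0.093], [0.557, 0.101]]
```

View pics/w3.png

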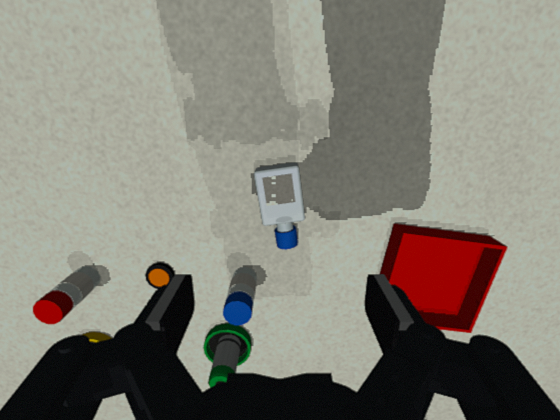

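View pics/t2.png

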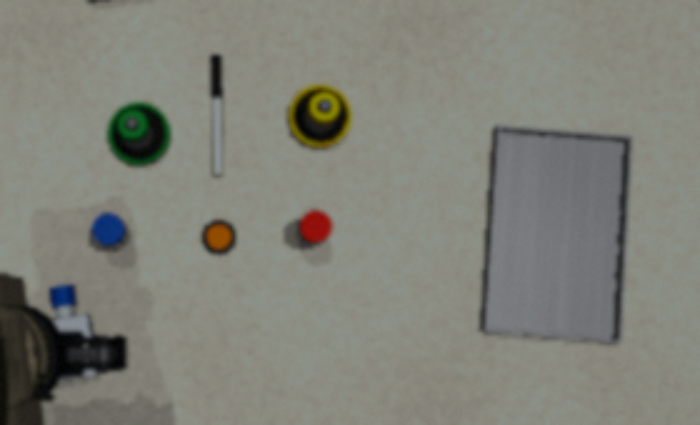

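Both lenses stand in their own cups. In the wrist view the flask's top corners are (255,169), (299,166), (303,220) and (262,225), with the cap at (286,239).

```bash
python3 - <<'E'
from h import *
T=wristT()
f=np.array([proj_ray("wrist",p,.026,T)[:2] for p in((255,169),(299,166),(303,220),(262,225))])
c=np.array([proj_ray("top",p,.015)[:2] for p in((398.4,170.8),(451.6,175.2),(446.8,256.8),(392.8,252.8))])
for q in(f,c): print(np.round(q,3).tolist(),np.round(q.mean(0),4),cv2.minAreaRect((q*1000).astype(np.float32)))
E
```

```text
[[0.418, 0.12], [0.415, 0.164], [0.472, 0.169], [0.477, 0.126]] [0.4454 0.1446] ((445.4351806640625, 144.67803955078125), (60.11616516113281, 43.83171463012695), 5.5961785316467285)
[[0.647, -0.269], [0.634, -0.396], [0.439, -0.375], [0.45, -0.248]] [ 0.5425 -0.3221] ((542.0528564453125, -322.1376953125), (127.83721923828125, 198.41796875), 83.95316314697266)
```

>>> jog_arm(
  deltas=[-0.001,0.001,0.04,-0.11,-0.001,0.001,0.08,-0.11,-0.001,0.001,0.12,-0.11,-0.001,0.001,0.155,-0.11,-0.001,0.001,0.17,-0.11,-0.001,0.001,0.177,-0.11,-0.001,0.001,0.177,-0.11],
)

```text
time_s: 15.32
position: [0.4448, 0.1448, 0.023]
tcp_rot: [3.142, -0.0, -3.032]
force: [-0.2, 0.0, -0.1]
finger_gap: 0.085
grasp_force: 0.0
```

>>> jog_arm(
  deltas=[0,0,0,0,0,0,0,0,0,0,0,0,0,0,0,0,0,0,0,0,0,0,0,0,0,0,0,0,0,0,0,0],
  gripper=0,
  force=30,
)

```text
time_s: 16.32
position: [0.445, 0.1451, 0.0242]
tcp_rot: [-3.142, 0.002, -3.031]
force: [-0.2, 0.2, 6.3]
finger_gap: 0.0454
grasp_force: 30.9
```

>>> jog_arm(
  deltas=[0,0,-0.04,0,0,0,-0.08,0,0,0,-0.12,0,0,-0.04,-0.14,-0.12,0,-0.09,-0.14,-0.27,-0.001,-0.14,-0.14,-0.42,-0.002,-0.19,-0.14,-0.57,-0.003,-0.24,-0.14,-0.72],
)

```text
time_s: 17.32
position: [0.4735, -0.0947, 0.1634]
tcp_rot: [-3.141, 0.0, -2.306]
force: [-0.0, -0.2, -1.1]
finger_gap: 0.0457
grasp_force: 31.1
```

>>> jog_arm(
  deltas=[0.031,-0.036,0,-0.14,0.062,-0.073,0,-0.28,0.094,-0.109,0,-0.42,0.125,-0.146,0,-0.55,0.156,-0.182,0,-0.64,0.156,-0.182,0,-0.64,0.156,-0.182,0,-0.64],
)

```text
time_s: 18.2
position: [0.5022, -0.3306, 0.1627]
tcp_rot: [3.14, 0.001, -1.672]
force: [0.1, 0.2, -0.7]
finger_gap: 0.0455
grasp_force: 31.2
```

```bash
python3 - <<'E'
from h import *
T=wristT(); im=arm.read_camera("wrist"); cv2.imwrite("pics/w4.png",im);s=arm.get_state();print(s["position"],s["tcp_rot"],step([.503,-.333,.0285]))
E
```

```text
[ 0.50224369 -0.33005742  0.16291837] [ 3.14053548e+00  1.18334381e-03 -1.67137125e+00] [ 0.003  -0.0012  0.1344]
```

View pics/w4.png

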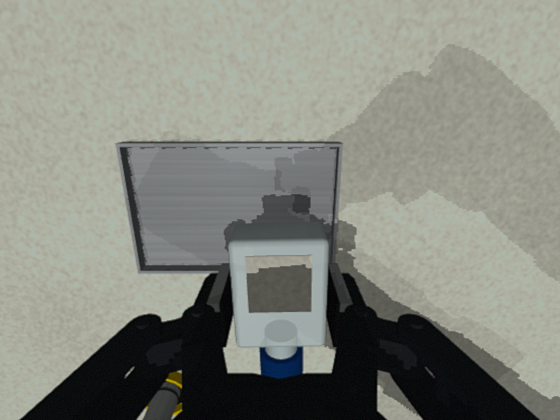

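The flask is held level and square to the tray. The tray rim corners are at (120,143), (341,143) and (140,272).

```bash
python3 - <<'E'
from h import *
T=wristT()
q=np.array([proj_ray("wrist",p,.015,T)[:2] for p in((120,143),(341,143),(140,272))]);print(q.round(3), (q[1]+q[2])/2)
E
```

```text
[[ 0.637 -0.4  ]
 [ 0.443 -0.38 ]
 [ 0.652 -0.271]] [ 0.54738582 -0.32582117]
```

>>> jog_arm(
  deltas=[0.005,-0.004,0.03,0,0.005,-0.004,0.065,0,0.005,-0.004,0.095,0,0.005,-0.004,0.115,0,0.005,-0.004,0.127,0,0.005,-0.004,0.132,0,0.005,-0.004,0.135,0,0.005,-0.004,0.135,0],
)

```text
time_s: 19.25
position: [0.5065, -0.3367, 0.0288]
tcp_rot: [-3.141, -0.0, -1.671]
force: [-0.0, 0.2, -0.7]
finger_gap: 0.0454
grasp_force: 31.2
```

>>> jog_arm(
  deltas=[0,0,0,0,0,0,0,0,0,0,0,0,0,0,0,0],
  gripper=0.7,
)

```text
time_s: 19.75
position: [0.5062, -0.3366, 0.0284]
tcp_rot: [-3.141, -0.0, -1.671]
force: [-0.3, -0.1, 0.2]
finger_gap: 0.0598
grasp_force: 0.0
```

>>> jog_arm(
  deltas=[0,0,-0.03,0,0,0,-0.075,0,0,0,-0.12,0.1,-0.04,0,-0.16,0.25,-0.09,0,-0.17,0.4,-0.14,-0.001,-0.17,0.55,-0.19,-0.001,-0.17,0.7,-0.24,-0.001,-0.17,0.85],
)

```text
time_s: 20.75
position: [0.5313, -0.0964, 0.1985]
tcp_rot: [-3.141, 0.0, -2.527]
force: [0.8, 0.3, 0.4]
finger_gap: 0.0598
grasp_force: 0.0
```

```bash
python3 - <<'E'
from h import *
s=arm.get_state();print(s["position"],s["tcp_rot"],step([.553,.102,.2]))
im=arm.read_camera("scene"); cv2.imwrite("pics/s1.png",cv2.resize(im[80:280,100:400],None,fx=2.5,fy=2.5))
E
```

```text
[ 0.53127781 -0.09636762  0.19850713] [-3.14118142e+00  4.79357597e-04 -2.52661866e+00] [-0.1322  0.1495 -0.0015]
```

View pics/s1.png

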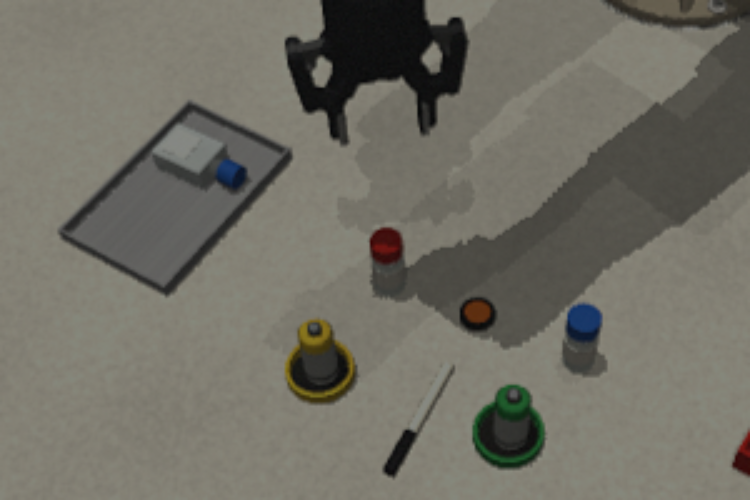

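The flask lies flat in the tray's near half (crop (190,155)), and both lenses are upright in their cups.

>>> jog_arm(
  deltas=[-0.033,0.037,0,0.15,-0.066,0.075,0,0.3,-0.1,0.112,0,0.45,-0.132,0.15,0,0.6,-0.132,0.15,0,0.61,-0.132,0.15,0,0.61,-0.132,0.15,0,0.61],
  gripper=1,
)

```text
time_s: 21.68
position: [0.5515, 0.0998, 0.1983]
tcp_rot: [-3.141, -0.0, -3.132]
force: [-0.3, 0.2, 0.2]
finger_gap: 0.0857
grasp_force: 0.0
```

```bash
python3 - <<'E'
from h import *
T=wristT(); im=arm.read_camera("wrist"); s=arm.get_state();print(s["position"],s["tcp_rot"])
for ce,st in blobs(im,"blue")[0]: print(ce,st,[np.round(proj_ray("wrist",ce,z,T)[:2],3).tolist() for z in(0.06,0.065)])
E
```

```text
[0.55153732 0.09967045 0.19831256] [-3.14154416e+00 -5.60401730e-05 -3.13261096e+00]
[281.1 210.8] [265, 193, 33, 36, 904] [[0.556, 0.102], [0.554, 0.102]]
```

>>> jog_arm(
  deltas=[-0.002,0.002,0.04,0,-0.002,0.002,0.08,0,-0.002,0.002,0.12,0,-0.002,0.002,0.148,0,-0.002,0.002,0.158,0,-0.002,0.002,0.158,0],
)

```text
time_s: 22.48
position: [0.5534, 0.1023, 0.0402]
tcp_rot: [3.142, -0.001, -3.132]
force: [0.6, -1.1, 0.7]
finger_gap: 0.0851
grasp_force: 0.0
```

>>> jog_arm(
  deltas=[0,0,0,0,0,0,0,0,0,0,0,0,0,0,0,0,0,0,0,0,0,0,0,0,0,0,0,0,0,0,0,0],
  gripper=0,
)

```text
time_s: 23.48
position: [0.554, 0.103, 0.0411]
tcp_rot: [3.142, 0.001, -3.131]
force: [-0.4, -0.9, 5.4]
finger_gap: 0.0291
grasp_force: 29.6
```

>>> jog_arm(
  deltas=[0,0,-0.04,0,0,0,-0.08,0,0,0,-0.12,0,0,-0.04,-0.14,0,-0.01,-0.09,-0.14,0,-0.015,-0.14,-0.14,0,-0.02,-0.19,-0.14,0,-0.025,-0.24,-0.14,0],
)

```text
time_s: 24.48
position: [0.5808, -0.1382, 0.18]
tcp_rot: [3.141, -0.0, -3.131]
force: [0.7, -0.6, -0.2]
finger_gap: 0.0292
grasp_force: 29.9
```

>>> jog_arm(
  deltas=[-0.003,-0.05,0,0,-0.006,-0.1,0,0,-0.009,-0.15,0,0,-0.012,-0.192,0,0,-0.012,-0.192,0,0,-0.012,-0.192,0,0],
)

```text
time_s: 25.22
position: [0.5945, -0.3282, 0.1795]
tcp_rot: [3.14, -0.001, -3.132]
force: [0.4, 1.0, -0.6]
finger_gap: 0.0296
grasp_force: 30.0
```

```bash
python3 - <<'E'
from h import *
im=arm.read_camera("wrist"); cv2.imwrite("pics/w5.png",im); s=arm.get_state();print(s["position"],s["tcp_rot"])
E
```

```text
[ 0.59463732 -0.32764329  0.17981195] [ 3.14044513e+00 -8.94319529e-04 -3.13077044e+00]
```

View pics/w5.png

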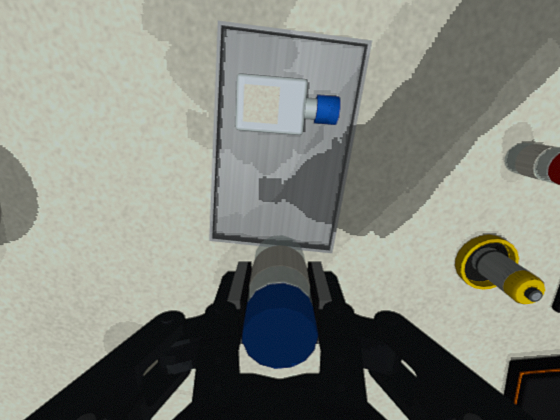

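The flask lies flat at (275,104), and the far half of the tray is free for the blue vial held above it.

>>> jog_arm(
  deltas=[0,0,0.03,0,0,0,0.065,0,0,0,0.095,0,0,0,0.118,0,0,0,0.129,0,0,0,0.134,0,0,0,0.135,0,0,0,0.135,0],
)

```text
time_s: 26.28
position: [0.5955, -0.3289, 0.0463]
tcp_rot: [-3.141, 0.001, -3.131]
force: [-0.2, -0.8, -0.4]
finger_gap: 0.029
grasp_force: 30.0
```

>>> jog_arm(
  deltas=[0,0,0,0,0,0,0,0,0,0,0,0,0,0,0,0,0,0,0,0,0,0,0,0],
  gripper=1,
)

```text
time_s: 27.02
position: [0.5949, -0.3286, 0.0452]
tcp_rot: [3.141, 0.0, -3.131]
force: [-0.6, -0.6, -0.4]
finger_gap: 0.0856
grasp_force: 0.0
```

>>> jog_arm(
  deltas=[0,0,-0.03,0,0,0,-0.07,0,0,0,-0.11,0,0.01,0.04,-0.15,0,0.02,0.09,-0.155,0,0.03,0.14,-0.155,0,0.04,0.19,-0.155,0,0.043,0.24,-0.155,0],
)

```text
time_s: 28.02
position: [0.5487, -0.0876, 0.2006]
tcp_rot: [3.142, 0.0, -3.132]
force: [0.4, 0.3, 0.3]
finger_gap: 0.0857
grasp_force: 0.0
```

>>> jog_arm(
  deltas=[0,0,0,0,0,0,0,0],
)

```text
time_s: 28.28
position: [0.5497, -0.0892, 0.2005]
tcp_rot: [-3.141, 0.001, -3.131]
force: [0.0, -0.1, 0.3]
finger_gap: 0.0858
grasp_force: 0.0
```

```bash
python3 - <<'E'
from h import *
T=wristT(); im=arm.read_camera("wrist"); s=arm.get_state();print(s["position"],s["tcp_rot"])
for ce,st in blobs(im,"red")[0]: print(ce,st,[np.round(proj_ray("wrist",ce,z,T)[:2],3).tolist() for z in(0.06,0.065)])
im=arm.read_camera("scene"); cv2.imwrite("pics/s2.png",cv2.resize(im[80:280,100:400],None,fx=2.5,fy=2.5))
E
```

```text
[ 0.54982067 -0.08980007  0.20042628] [-3.14113375e+00  6.51220215e-04 -3.13180881e+00]
[278.8 210.6] [263, 193, 32, 36, 900] [[0.555, -0.089], [0.553, -0.089]]
```

View pics/s2.png

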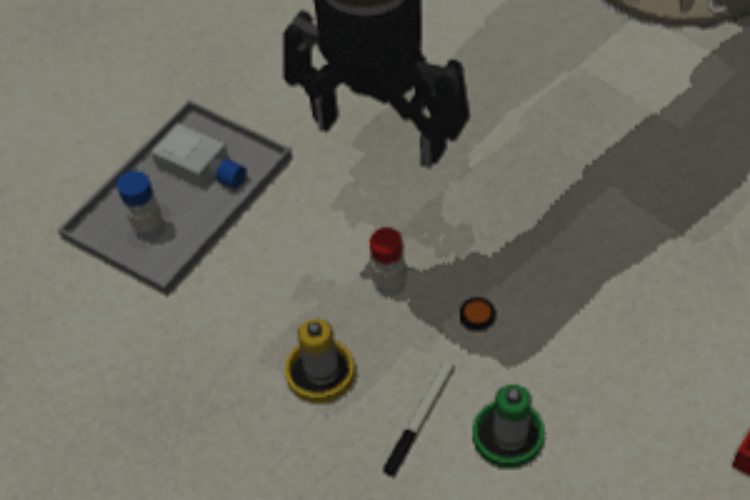

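The blue vial stands in the tray beside the flask, at crop (140,205). The red vial is at crop (387,262).

>>> jog_arm(
  deltas=[-0.003,0.0005,0.04,0,-0.003,0.0005,0.08,0,-0.003,0.0005,0.12,0,-0.003,0.0005,0.148,0,-0.003,0.0005,0.16,0,-0.003,0.0005,0.16,0],
)

```text
time_s: 29.12
position: [0.5522, -0.0893, 0.0397]
tcp_rot: [3.141, -0.001, -3.133]
force: [-0.1, 0.1, 1.1]
finger_gap: 0.0854
grasp_force: 0.0
```

>>> jog_arm(
  deltas=[0,0,0,0,0,0,0,0,0,0,0,0,0,0,0,0,0,0,0,0,0,0,0,0,0,0,0,0,0,0,0,0],
  gripper=0,
)

```text
time_s: 30.12
position: [0.553, -0.0887, 0.0412]
tcp_rot: [-3.141, 0.002, -3.131]
force: [-1.4, 0.2, 5.8]
finger_gap: 0.0294
grasp_force: 29.6
```

>>> jog_arm(
  deltas=[0,0,-0.04,0,0,0,-0.08,0,0,0,-0.12,0,0,0.04,-0.14,0,0,0.09,-0.14,0,0.001,0.14,-0.14,0,0.002,0.19,-0.14,0,0.003,0.24,-0.14,0],
)

```text
time_s: 31.12
position: [0.5466, 0.1529, 0.1801]
tcp_rot: [3.142, -0.0, -3.131]
force: [0.4, -0.5, -1.1]
finger_gap: 0.0294
grasp_force: 29.9
```

>>> jog_arm(
  deltas=[0,0.05,0,0,0,0.1,0,0,0.001,0.15,0,0,0.001,0.174,0,0,0.001,0.174,0,0,0.001,0.174,0,0],
)

```text
time_s: 31.88
position: [0.5441, 0.3244, 0.18]
tcp_rot: [-3.141, -0.001, -3.132]
force: [-0.5, -0.8, -0.8]
finger_gap: 0.0292
grasp_force: 30.0
```

```bash
python3 - <<'E'
from h import *
im=arm.read_camera("wrist"); cv2.imwrite("pics/w6.png",im); s=arm.get_state();print(s["position"],s["tcp_rot"])
T=wristT()
for ce,st in blobs(im,"red",amin=300)[0]: print(ce,st,np.round(proj_ray("wrist",ce,.01,T)[:2],3))
E
```

```text
[0.54430899 0.32403433 0.18017947] [-3.14098700e+00 -4.74428040e-04 -3.13280219e+00]
[278.9 197.2] [215, 135, 137, 133, 13462] [0.545 0.324]
[279.2 326. ] [241, 284, 77, 84, 5084] [0.703 0.326]
```

View pics/w6.png

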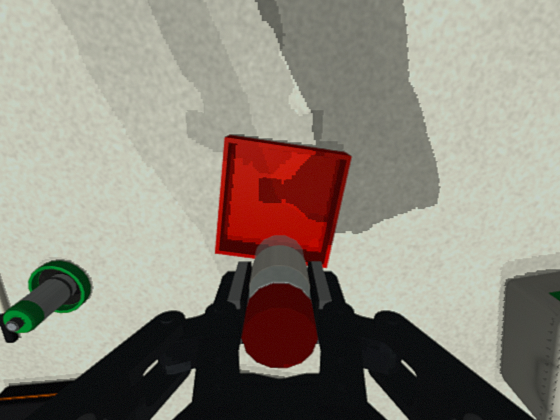

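The tub, centred near (283,197), is directly under the held vial, so I can lower it straight down.

>>> jog_arm(
  deltas=[0,0,0.03,0,0,0,0.065,0,0,0,0.095,0,0,0,0.118,0,0,0,0.128,0,0,0,0.133,0,0,0,0.1345,0,0,0,0.1345,0],
)

```text
time_s: 32.92
position: [0.5448, 0.3256, 0.0467]
tcp_rot: [3.141, 0.001, -3.131]
force: [0.5, -0.7, -0.9]
finger_gap: 0.0291
grasp_force: 30.0
```

>>> jog_arm(
  deltas=[0,0,0,0,0,0,0,0,0,0,0,0,0,0,0,0],
  gripper=0.6,
)

```text
time_s: 33.42
position: [0.5442, 0.3254, 0.0459]
tcp_rot: [3.141, 0.0, -3.131]
force: [-0.2, -0.4, -0.0]
finger_gap: 0.0511
grasp_force: 0.0
```

>>> jog_arm(
  deltas=[0,0,-0.03,0,0,0,-0.07,0,0,0,-0.11,0,0,0,-0.15,0,0.05,-0.02,-0.17,0,0.1,-0.04,-0.17,0,0.1,-0.04,-0.17,0,0.1,-0.04,-0.17,0],
)

```text
time_s: 34.42
position: [0.4451, 0.2846, 0.2164]
tcp_rot: [3.141, 0.002, -3.131]
force: [0.5, -0.2, 0.4]
finger_gap: 0.0512
grasp_force: 0.0
```

```bash
python3 - <<'E'
from h import *
im=arm.read_camera("scene"); cv2.imwrite("pics/s3.png",cv2.resize(im[80:320,100:500],None,fx=2,fy=2))
E
```

```text
(no output)
```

View pics/s3.png

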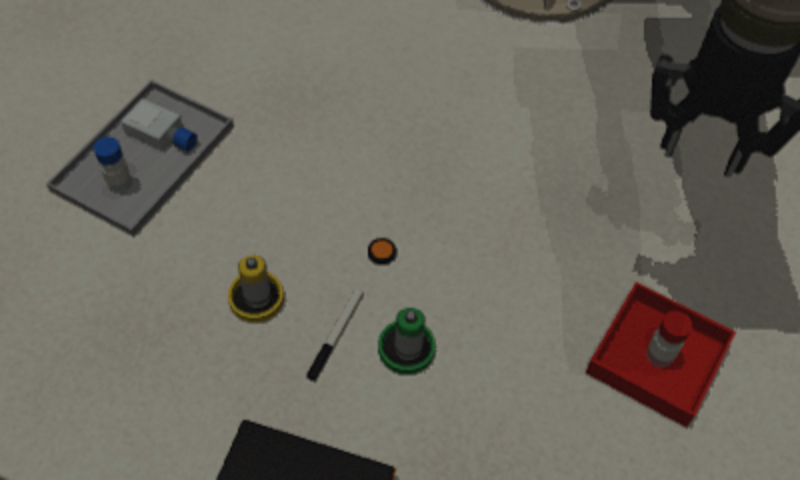

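The red vial stands upright in the tub at (668,340), everything else is in place, and the gripper is clear of all of it.

```bash
python3 -c "
from plant import arm
print(arm.finish_job())"
```

```text
the job is handed in; nothing more can be done
None
```

I did all three steps in the required order and handed the job in after about 35 s of robot time; the last camera view shows every object upright or flat in its place and the gripper clear, but the hand-in returned no verdict.

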